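# Mount a double hook on the desk rail and snap its cap home

## Robot

A 6-joint arm with a two-finger parallel gripper is mounted at the origin on the work surface; the furniture and walls round the work are solid. World frame = base frame: x ahead of the robot, y to its left, z up, the work surface at z = 0. Lengths are in m, angles in rad, forces in N, time in s.
With the tool pointing down it reaches from about 0.35 to 0.85 m from the base axis. Payload 8.1 kg.
Tool frame: the origin (TCP) lies midway between the tips of the shut fingers; the grasp point (between the pads) lies 19 mm behind it; z points along the fingers, y is the line along which they close (so a half turn about z gives the same grasp; the last joint's range is limited). The gripper opens to 93 mm and grips with 3 to 60 N. Pads are 15 mm wide; open, the fingers measure 128 mm over their backs; the gripper's body (75 mm by 188 mm) begins 65 mm behind the grasp point.
Start: joints at [-0.085, 0.13, 1.488, -0, 1.523, -0.085], TCP at [0.6, 0, 0.219] pointing down, gripper open.
Joint ranges: [-2.96, 2.96], [-0.89, 2.26], [0.02, 2.5], [-1.34, 4.48], [0, 2.73], [-2.66, 2.66]. Speed limits (rad/s): [2.39, 2.39, 2.79, 3.14, 3.14, 3.14].

## Interface

Orientations are given as a rotation vector (axis times angle).
In Python, from plant import robot, cams gives the robot as it stands. The module is installed in compiled form; this text tells all that it offers.
- The arm moves only by the tool play_rows, never from a script. Its arguments are lists of equal length, an entry for each row: "slide": the shift along the tool's x, y, z scaled (see below), a list of three; "twist": the turn, a rotation vector about the tool's x, y, z scaled (see below), a list of three. A call has exactly 8 rows; each row shifts and turns the commanded pose from where the row before left it, along the tool's axes as they then stand; what a row does not reach is not made up. The controller multiplies each number of a shift by 25 cm and each number of a turn by 60 degrees. A row lasts 1/10 s, in which the tool goes at most 50 mm and 8.59 degrees, less where a joint would pass 70% of its speed; a pose out of reach is approached as far as the arm can. A call with a number of a shift or a turn outside -1 to 1 is refused whole. A call with a gripper value outside its range is refused whole. "fingers" is the closure, from -1 (fully open) to 1 (shut), set as the call begins (left out, the last holds). The fingers move at their own pace and stop on an object; "force" is the grip in N (left out, the last holds). Time passes only in rows, so rows that do not move let the fingers close, or fill a call up. It gives the time, the measured TCP pose, the force, the opening and the grip force at its end, in the units of the state.
- robot.read_state(): the state, without advancing time (a new reading comes with each control period).
- cams.read_camera(name): name is "scene" or "side" or "wrist"; returns (picture, depth): 400x640x3 uint8, red, green, blue; 400x640 float32, m along the optical axis (not along the pixel's ray), 0 where there is no reading.
- cams.get_calibration(name): a dict with "fx", "fy", "cx", "cy" (pixels), "world_from_camera" (4x4, takes a point from camera to world coordinates). Camera axes: x right, y down, z forward; pixel columns grow to the right and rows downward; lengths in m; the calibration is good to about 2 mm. A picture is of the moment at which its call begins: read the wrist's pose just before it. get_calibration takes no time and is no camera call; for the wrist camera it gives the pose at the moment of the call.
- robot.close_job(): hands the job in; it is judged then, once.
The state is a dict: "t": time; "q": joint angles; "dq": joint speeds; "joint_torque": joint torques, N m; "tool_pos": TCP position; "orientation": TCP orientation; "force": force on the tool from outside, world axes, zero at the start; "wrist_torque": the same for the moment, N m; "opening": finger opening in m; "gripper_force": force on a finger pad.
Only numpy, scipy, OpenCV 4.12 (cv2) and the standard library are available. Lean on these libraries where they do the work, as an engineer would, in place of code of your own. Each camera call takes 0.05 s, during which the arm holds its last target. There are 200 camera calls.

## Task

Fit the loose teal double hook to the desk rail the same way as the one already there: set it astride the bar so that the empty black snap stud comes up through the hole in its bridge, and let go of it. Then pick up the orange cap, press it straight down onto that stud until it clicks, and keep pressing: finish while your fingers are still holding the cap down firmly, flush on the hook. Leave the small things lying on the desk alone.

Things in the scene. Friction and masses are not known exactly. Their poses are not given: they have to be found in the camera images.
- rail: desk rail, fixed: aluminium bar 320 long, 30 wide, 20 high, its flat top 140 mm above the desk, on 17 mm posts 140 mm either side of the middle (round feet, 80 mm). Origin on the desk under the bar's middle; y along the bar, x across, z up. Black snap studs on top at y = +70 (empty) and y = -70 mm (already carries a fixed hook and cap like the loose ones; its cap top is at 173 mm)
- stud_base (a point): foot of the empty snap stud, on the bar's top face; axes as the rail's, z up. The stud is 20 mm high, black, split into four sprung prongs: its tip is 10 mm across and widens to a barb 20 mm across at 11 mm height, above a 14.4 mm neck
- hanger_bridge (a point): loose teal double hook (120 g, stands upright on the desk, 72 mm high): middle of the top face of its bridge. z up; y lies along the bar when mounted, x from hook to hook; same both ways round. 3 mm sheet folded to an upside-down U; bridge 40 (x) by 50 mm (y) with a 26 mm round hole in the middle. Mounted, the bridge's underside rests on the bar and this point is 3 mm above stud_base
- hanger_grip (a point): grip point of the loose hook, midway between its legs, 20 mm below the bridge's top face. The legs are upright plates 50 mm wide (y), 34 mm apart inside and 40 mm outside: pinch them across x. Lower than 46 mm below the bridge's top they narrow and flare out into upturned hooks that reach 43 mm from the middle and 22 mm above the feet
- cap_centre (a point): middle of the loose orange cap, 15 mm above its underside (40 g, mouth down; z up). Ribbed knob 29 to 31 mm across, 30 mm high, with a foot flange 38 mm across and 5 mm high; mouth 25 mm wide, inside it a 16 mm throat ring that snaps over the stud's barb. The push peaks near 12 N 5 to 7 mm before the end, then gives way; the flange lands on the hook. Fully home this point is 18 mm above stud_base
- mouse: bystander, not to be disturbed: dark wireless mouse, 104 x 60 x 38 mm; origin at the middle of its underside
- tin: bystander, not to be disturbed: pale blue round tin with a lid, 66 mm across, 33 mm high; origin at the middle of its underside
- sticky_pad: bystander, not to be disturbed: yellow block of sticky notes, 76 x 76 x 28 mm; origin at the middle of its underside
- marker: bystander, not to be disturbed: white felt marker with a blue cap, 13 x 130 x 13 mm; origin at the middle of its underside
Things that resemble listed ones, but are neither listed nor needed, are in the scene too. Leave any green or purple look-alike of the part that bears cap_centre alone.

How it is judged:
On the way, in this order (a step that is already met when the one before it is completed fails the run):
1. the double hook sits astride the bar, its bridge down on the bar with the stud through its hole, and is let go (z of hanger_bridge in the frame of stud_base between 0.001 and 0.0055 m and horizontal distance between hanger_bridge and stud_base below 0.006 m and angle between the y axis of hanger_bridge and the y axis of stud_base, either way round below 0.1 rad and angle between hanger_bridge's own z axis and vertical below 0.08 rad and contact force between the fingers and hanger below 0.2 N), for 0.2 s.
2. the cap has snapped past the stud's barb and stands flush on the hook's bridge (z of hanger_bridge in the frame of stud_base between 0.001 and 0.0055 m and horizontal distance between hanger_bridge and stud_base below 0.006 m and angle between the y axis of hanger_bridge and the y axis of stud_base, either way round below 0.1 rad and angle between each of hanger_bridge, cap_centre's own z axis and vertical below 0.08 rad and z of cap_centre in the frame of stud_base between 0.014 and 0.0203 m and horizontal distance between cap_centre and stud_base below 0.003 m), for 0.2 s.
At the end, for the whole second after the job is handed in: hook seated on the bar (bridge within 2.5 mm of the bar's top, within 6 mm of the stud, in line within 6 degrees); cap snapped on, within 2.3 mm of fully home, centred within 3 mm and upright; the fingers still on the cap, pressing it on the hook with more than 5 N, through the last second (all of step 2 and contact force between cap and hanger above 5 N and contact force between the fingers and cap above 5 N); the arm keeps its last pose, push and grip.
It fails at once if the mouse pushed from its place (more than 25 mm) (distance of mouse from where it was at the start of the episode above 0.025 m).
It fails at once if the tin pushed from its place (more than 25 mm) (distance of tin from where it was at the start of the episode above 0.025 m).
It fails at once if the sticky pad pushed from its place (more than 25 mm) (distance of sticky_pad from where it was at the start of the episode above 0.025 m).
It fails at once if the marker pushed from its place (more than 25 mm) (distance of marker from where it was at the start of the episode above 0.025 m).
It also fails if it takes over 72 s, if anything falls off the work surface, if the arm or the gripper's body presses on something with over 40 N, if the wrist force passes 120 N, or if a joint passes its speed limit or range.

## Working session

There is one attempt and no reset: what is moved stays moved. The work goes in short steps, Python scripts to look and compute and a tool call to move; the robot and the scene stay as the last step left them, time stands still between calls to the robot, and variables do not carry over. Pictures are saved under pics/ and viewed, at most 10 in all, crops included, and the job is handed in when it is done.

Besides the shell and the picture viewer there is one more tool, called after "Emit:" by a JSON object that holds its "method" and its "body". play_rows: Moves the arm, as the interface text tells. Shifts and turns lie within -1 to 1; 1 stands for 25 cm of shift or 60 degrees of turn. Its arguments: {"type":"object","properties":{"slide":{"type":"array"},"twist":{"type":"array"},"fingers":{"type":"number"},"force":{"type":"number"}},"required":["slide","twist"]}

```bash
mkdir -p pics; cat > h.py <<'E'
import numpy as np, cv2
from plant import robot, cams
def grab(n):
    c=cams.get_calibration(n); p,d=cams.read_camera(n); np.savez('%s.npz'%n,p=p,d=d,T=c['world_from_camera'],k=[c['fx'],c['fy'],c['cx'],c['cy']]); return p,d
def cloud(n):
    z=np.load('%s.npz'%n); fx,fy,cx,cy=z['k']; d=z['d']; v,u=np.mgrid[:400,:640]
    P=np.stack([(u-cx)/fx*d,(v-cy)/fy*d,d],-1)@z['T'][:3,:3].T+z['T'][:3,3]; P[d==0]=np.nan
    return z['p'],P
E
python3 - <<'E'
from h import *
a=[cv2.resize(grab(n)[0],(800,500)) for n in('scene','side','wrist')]
for n,i in zip(('scene','side','wrist'),a): cv2.imwrite('pics/%s0.png'%n,i[:,:,::-1])
for n in('scene','side','wrist'): print(n,cams.get_calibration(n)['world_from_camera'].round(3).tolist())
print(robot.read_state())
E
```

```text
scene [[0.824, -0.43, 0.369, 0.032], [-0.566, -0.644, 0.515, -0.871], [0.016, -0.633, -0.774, 1.155], [0.0, 0.0, 0.0, 1.0]]
side [[-0.928, -0.167, 0.333, 0.077], [-0.372, 0.47, -0.8, 0.995], [-0.023, -0.867, -0.498, 0.81], [0.0, 0.0, 0.0, 1.0]]
wrist [[1.0, 0.001, -0.002, 0.6], [0.001, -0.97, -0.244, 0.067], [-0.002, 0.244, -0.97, 0.384], [0.0, 0.0, 0.0, 1.0]]
{'t': 0.15, 'q': array([-8.54112809e-02,  1.30977688e-01,  1.48902012e+00, -4.46072262e-05,
        1.52300718e+00, -8.53863324e-02]), 'dq': array([ 0.0015577 , -0.00382208, -0.00283337,  0.00031933, -0.00083085,
        0.00090591]), 'joint_torque': array([ 8.59073725e-05, -5.60473788e+01, -4.92333663e+01,  7.68201635e-02,
        3.05504061e-02, -1.41810942e-04]), 'tool_pos': array([5.99562065e-01, 3.61899890e-05, 2.17839346e-01]), 'orientation': array([-2.22072299e+00, -2.22067239e+00,  1.48222235e-03]), 'force': array([ 0.83344308, -0.41523761,  0.06504735]), 'wrist_torque': array([ 0.02097351, -0.01961712, -0.03654873]), 'gripper_force': 0.0, 'opening': 0.09298553324478906}
```

View pics/scene0.png

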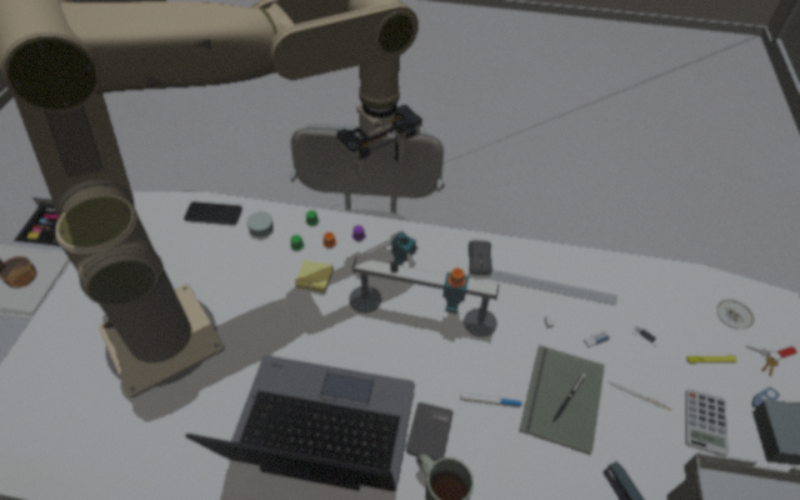

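View pics/side0.png

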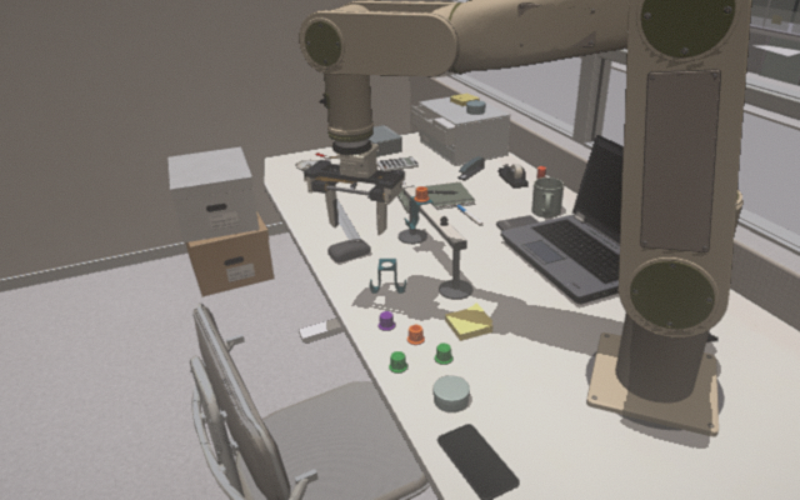

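Scene picture (800 px wide): loose hook at (402,250); loose orange cap at (329,239); look-alikes are green (312,216), green (296,241) and purple (358,232), plus the mounted orange cap at (457,277) on the fixed hook. Side picture: hook (387,275), orange cap (415,334), rail with black stud at about (445,222). I choose the orange cap on the desk and the free-standing hook.

```bash
python3 - <<'E'
from h import *
for n in('scene','side','wrist'):
    p,P=cloud(n); hsv=cv2.cvtColor(p,cv2.COLOR_RGB2HSV); H,S,V=[hsv[...,i].astype(int) for i in range(3)]
    z=P[...,2]; ok=(P[...,0]>.2)&(P[...,0]<.95)&(abs(P[...,1])<.5)&(z>.004)&(z<.2)
    for nm,m in dict(orange=(H<14)&(S>150)&(V>100),teal=(H>80)&(H<100)&(S>90),green=(H>50)&(H<78)&(S>110),purple=(H>125)&(H<160)&(S>90),yellow=(H>20)&(H<35)&(S>90)).items():
        k,l,st,c=cv2.connectedComponentsWithStats((m&ok).astype(np.uint8))
        for i in range(1,k):
            if st[i,4]>25:
                q=P[l==i]; print(n,nm,c[i].round(0),st[i,4],'med',np.median(q,0).round(3),'lo',np.percentile(q,3,0).round(3),'hi',np.percentile(q,97,0).round(3))
    # rail top
    m=ok&(z>.132)&(z<.146); m&=S<60
    k,l,st,c=cv2.connectedComponentsWithStats(m.astype(np.uint8))
    for i in range(1,k):
        if st[i,4]>60:
            q=P[l==i]; r=cv2.minAreaRect((q[:,:2]*1000).astype(np.float32)); print(n,'rail',c[i].round(0),st[i,4],np.median(q,0).round(3),r)
p,_=cloud('side'); cv2.imwrite('pics/c1.png',cv2.resize(p[130:310,260:420],(800,600) if 0 else None,fx=3.3,fy=3.3,interpolation=cv2.INTER_CUBIC)[:,:,::-1])
E
```

```text
scene orange [263. 189.] 32 med [0.462 0.031 0.031] lo [0.452 0.021 0.025] hi [0.472 0.043 0.034]
scene orange [366. 219.] 49 med [ 0.582 -0.326  0.174] lo [ 0.571 -0.337  0.17 ] hi [ 0.593 -0.316  0.177]
scene teal [325. 195.] 58 med [ 0.598 -0.13   0.072] lo [ 0.576 -0.14   0.033] hi [ 0.609 -0.097  0.077]
scene green [249. 172.] 36 med [0.462 0.125 0.03 ] lo [0.453 0.113 0.026] hi [0.474 0.135 0.034]
scene green [237. 192.] 38 med [0.388 0.068 0.031] lo [0.378 0.059 0.024] hi [0.397 0.081 0.034]
scene purple [286. 185.] 49 med [0.534 0.008 0.029] lo [ 0.524 -0.002  0.014] hi [0.547 0.023 0.034]
scene yellow [252. 223.] 296 med [ 0.369 -0.059  0.02 ] lo [ 0.332 -0.091  0.014] hi [ 0.41  -0.04   0.028]
scene rail [339. 222.] 1075 [ 0.53 -0.27  0.14] ((537.0470581054688, -271.859619140625), (44.24501419067383, 325.0412292480469), 41.539703369140625)
side orange [332. 263.] 37 med [0.461 0.041 0.031] lo [0.45  0.03  0.029] hi [0.47  0.05  0.034]
side green [318. 284.] 29 med [0.464 0.129 0.031] lo [0.453 0.123 0.028] hi [0.471 0.137 0.035]
side purple [309. 252.] 40 med [0.537 0.017 0
[... 626 characters left out ...]
] 89 med [ 0.627 -0.101  0.021] lo [ 0.621 -0.114  0.004] hi [ 0.633 -0.09   0.023]
wrist teal [319. 266.] 638 med [ 0.6   -0.098  0.044] lo [ 0.553 -0.124  0.005] hi [ 0.617 -0.086  0.073]
wrist teal [313. 314.] 30 med [ 0.585 -0.141  0.072] lo [ 0.581 -0.143  0.071] hi [ 0.592 -0.139  0.073]
wrist green [194.  44.] 1163 med [0.47  0.127 0.03 ] lo [0.454 0.114 0.005] hi [0.48  0.141 0.032]
wrist green [128. 100.] 1165 med [0.397 0.074 0.029] lo [0.379 0.06  0.005] hi [0.405 0.088 0.032]
wrist purple [273. 157.] 823 med [0.542 0.017 0.03 ] lo [0.528 0.002 0.005] hi [0.555 0.029 0.032]
wrist yellow [127. 215.] 2956 med [ 0.375 -0.052  0.019] lo [ 0.33  -0.075  0.009] hi [ 0.421 -0.003  0.028]
```

View pics/c1.png

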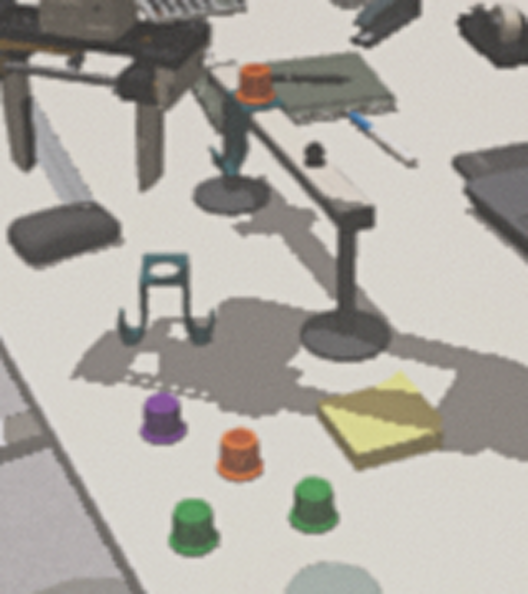

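View pics/wrist0.png

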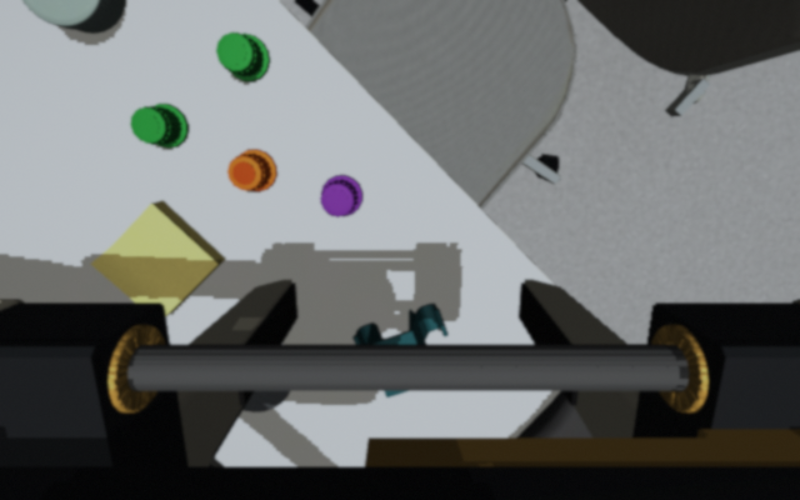

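The crop shows the orange cap at (240,455) alone among green and purple ones, the loose hook upright at (165,300), and the bare stud at (315,153). In the wrist view the fingers hide the hook and the rail, so I move to see both.

Emit:
{"method": "play_rows", "body": {"slide": [[-0.14,-0.025,-0.04],[-0.14,-0.025,-0.04],[-0.14,-0.025,-0.04],[-0.14,-0.025,-0.04],[-0.14,-0.025,-0.04],[-0.14,-0.025,-0.04],[-0.14,-0.025,-0.04],[-0.14,-0.025,-0.04]], "twist": [[0,0,0],[0,0,0],[0,0,0],[0,0,0],[0,0,0],[0,0,0],[0,0,0],[0,0,0]], "fingers": -1, "force": 20}}

```text
t: 0.95
tool_pos: [0.5494, -0.2813, 0.2987]
orientation: [-2.221, -2.221, 0.0]
force: [-0.4, 0.4, -0.2]
opening: 0.0929
gripper_force: 0.0
```

```bash
python3 - <<'E'
from h import *
s=robot.read_state();print(s['tool_pos'],s['orientation'],s['dq'].round(3))
p,d=grab('wrist'); p,P=cloud('wrist'); cv2.imwrite('pics/w1.png',cv2.resize(p,(800,500))[:,:,::-1])
z=P[...,2]; hsv=cv2.cvtColor(p,cv2.COLOR_RGB2HSV); V=hsv[...,2]
ok=(abs(P[...,0]-.53)<.25)&(P[...,1]>-.45)&(P[...,1]<.1)
def rect(m,nm):
    k,l,st,c=cv2.connectedComponentsWithStats(m.astype(np.uint8))
    for i in range(1,k):
        if st[i,4]>60:
            q=P[l==i]; print(nm,c[i].round(0),st[i,4],np.median(q,0).round(4),cv2.minAreaRect((q[:,:2]*1000).astype(np.float32)))
rect(ok&(z>.066)&(z<.078),'bridge'); rect(ok&(z>.134)&(z<.145),'rail'); rect(ok&(z>.149)&(z<.166),'stud')
E
```

```text
[ 0.54940152 -0.28126029  0.29865626] [-2.22095011e+00 -2.22105620e+00  1.73953713e-04] [-0.546  0.258 -0.462  0.003  0.205 -0.541]
bridge [368.  21.] 966 [ 0.5924 -0.1276  0.0722] ((592.7745361328125, -118.34539031982422), (40.396080017089844, 43.802772521972656), 19.45657730102539)
bridge [376. 185.] 268 [ 0.6075 -0.3021  0.0746] ((607.4610595703125, -302.339111328125), (15.364988327026367, 27.651859283447266), 40.40898895263672)
bridge [333. 219.] 78 [ 0.5554 -0.3435  0.0753] ((558.1031494140625, -346.8427734375), (6.538489818572998, 27.32874298095703), 33.40340805053711)
rail [294. 145.] 9040 [ 0.5172 -0.2481  0.1402] ((537.1943359375, -271.0179443359375), (40.1395378112793, 323.4601135253906), 42.489463806152344)
stud [261. 114.] 362 [ 0.4915 -0.2199  0.156 ] ((490.8101806640625, -220.099609375), (18.739578247070312, 19.165058135986328), 44.30571365356445)
stud [361. 214.] 170 [ 0.5814 -0.3104  0.1579] ((583.91845703125, -314.89410400390625), (31.30759048461914, 14.14477825164795), 10.635178565979004)
```

View pics/w1.png

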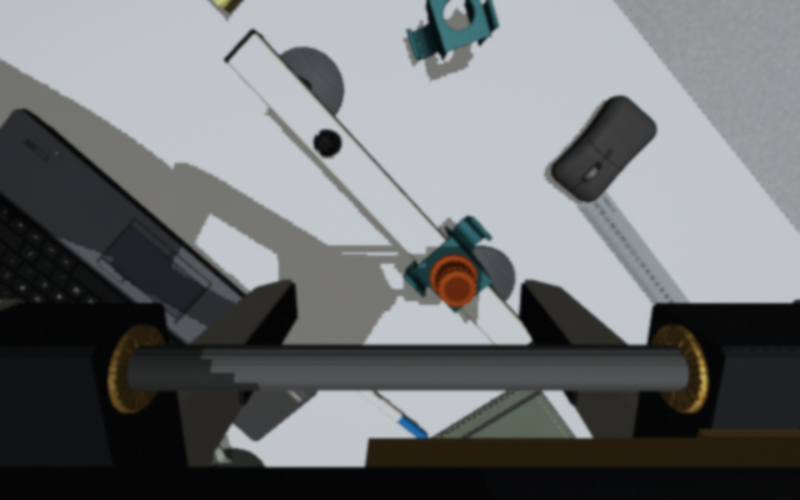

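The hook is cut by the top edge (bridge at (460,15)) and the stud is at (327,143). I back off so both fit, with the tool still, and turn toward the hook.

Emit:
{"method": "play_rows", "body": {"slide": [[0.08,0.03,0],[0.08,0.03,0],[0.08,0.03,0],[0.08,0.03,0],[0,0,0],[0,0,0],[0,0,0],[0,0,0]], "twist": [[0,0,-0.08],[0,0,-0.08],[0,0,-0.08],[0,0,-0.08],[0,0,0],[0,0,0],[0,0,0],[0,0,0]]}}

```text
t: 1.8
tool_pos: [0.5695, -0.198, 0.2985]
orientation: [-1.822, -2.559, 0.0]
force: [-0.0, -0.3, -0.4]
opening: 0.0932
gripper_force: 0.0
```

```bash
python3 - <<'E'
from h import *
from scipy.spatial.transform import Rotation as R
s=robot.read_state();print(s['tool_pos'],s['dq'].round(3)); print(R.from_rotvec(s['orientation']).as_matrix().round(3))
p,d=grab('wrist'); p,P=cloud('wrist'); cv2.imwrite('pics/w2.png',cv2.resize(p,(800,500))[:,:,::-1])
z=P[...,2]
ok=(abs(P[...,0]-.53)<.25)&(P[...,1]>-.45)&(P[...,1]<.1)
def rect(m,nm):
    k,l,st,c=cv2.connectedComponentsWithStats(m.astype(np.uint8))
    for i in range(1,k):
        if st[i,4]>60:
            q=P[l==i]; print(nm,c[i].round(0),st[i,4],np.median(q,0).round(4),cv2.minAreaRect((q[:,:2]*1000).astype(np.float32)))
            if nm in('bridge','hole'):
                cs,_=cv2.findContours((l==i).astype(np.uint8),cv2.RETR_CCOMP,cv2.CHAIN_APPROX_NONE)
                for c_ in cs:
                    a=c_[:,0]; print('  contour',len(a),np.nanmean(P[a[:,1],a[:,0]],0).round(4),a.mean(0))
rect(ok&(z>.067)&(z<.078),'bridge'); rect(ok&(z>.136)&(z<.144),'rail'); rect(ok&(z>.149)&(z<.166),'stud')
E
```

```text
[ 0.56945376 -0.19804415  0.29847477] [-0.001  0.    -0.001  0.002  0.    -0.004]
[[-0.327  0.945 -0.   ]
 [ 0.945  0.327 -0.   ]
 [-0.    -0.    -1.   ]]
bridge [370. 103.] 1237 [ 0.5915 -0.1143  0.0722] ((591.72021484375, -115.2538070678711), (40.032222747802734, 49.06587219238281), 19.69467544555664)
  contour 160 [ 0.5914 -0.1149  0.0721] [369.5625 103.225 ]
  contour 4 [ 0.6027 -0.1336  0.0729] [373. 123.]
  contour 4 [ 0.6088 -0.1118  0.0721] [385. 106.]
  contour 68 [ 0.5915 -0.115   0.0716] [369.51470588 103.55882353]
bridge [327. 255.] 211 [ 0.6056 -0.3023  0.0745] ((608.1618041992188, -301.781005859375), (15.986759185791016, 27.709178924560547), 43.72231674194336)
  contour 58 [ 0.6058 -0.3015  0.0753] [326.81034483 254.53448276]
  contour 4 [ 0.6063 -0.31    0.0761] [325. 261.]
  contour 4 [ 0.5972 -0.2949  0.0729] [322. 247.]
rail [245. 176.] 6206 [ 0.496  -0.2188  0.1402] ((502.830810546875, -232.2076416015625), (34.88097381591797, 220.15985107421875), 43.72211837768555)
rail [324. 332.] 1006 [ 0.6225 -0.3624  0.1401] ((623.9010620117188, -365.15234375), (29.930522918701172, 58.76258850097656), 42.30891418457031)
stud [239. 175.] 323 [ 0.4917 -0.2183  0.1561] ((490.8877258300781, -219.8873748779297), (18.986604690551758, 19.027435302734375), 35.097713470458984)
```

View pics/w2.png

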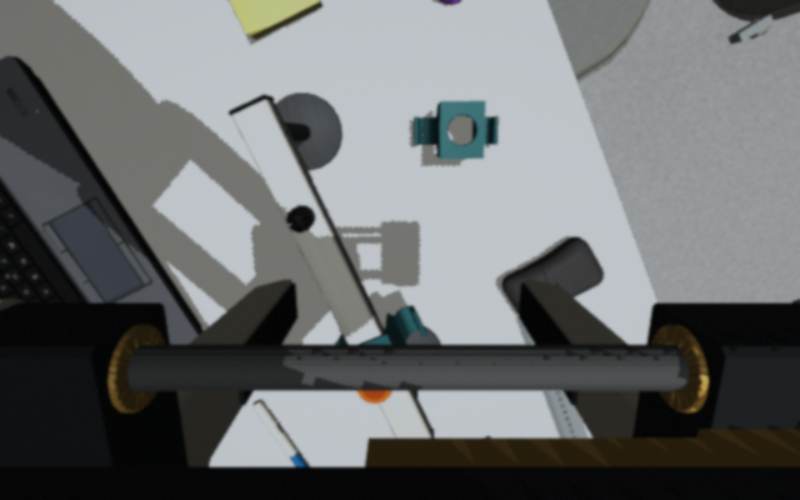

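The hook is square in view, hole centre at (461,130), standing at (0.5915, -0.115) with bridge height 72 mm, as stated; stud at (300,218). I move over it, then down.

Emit:
{"method": "play_rows", "body": {"slide": [[0.0712,0.048,0.05],[0.0712,0.048,0.05],[0.0712,0.048,0.05],[0.0712,0.048,0.05],[0,0,0.1],[0,0,0.1],[0,0,0.1],[0,0,0.1]], "twist": [[0,0,0],[0,0,0],[0,0,0],[0,0,0],[0,0,0],[0,0,0],[0,0,0],[0,0,0]]}}

```text
t: 2.65
tool_pos: [0.5915, -0.1147, 0.1477]
orientation: [1.821, 2.56, -0.0]
force: [0.4, 0.5, -0.2]
opening: 0.093
gripper_force: 0.0
```

Emit:
{"method": "play_rows", "body": {"slide": [[0,0,0.08],[0,0,0.08],[0,0,0.08],[0,0,0.08],[0,0,0.08],[0,0,0.06],[0,0,0],[0,0,0]], "twist": [[0,0,0],[0,0,0],[0,0,0],[0,0,0],[0,0,0],[0,0,0],[0,0,0],[0,0,0]]}}

```text
t: 3.45
tool_pos: [0.5916, -0.1144, 0.0338]
orientation: [-1.82, -2.56, 0.0]
force: [0.6, 0.5, 0.7]
opening: 0.0927
gripper_force: 0.0
```

Emit:
{"method": "play_rows", "body": {"slide": [[0,0,0],[0,0,0],[0,0,0],[0,0,0],[0,0,0],[0,0,0],[0,0,0],[0,0,0]], "twist": [[0,0,0],[0,0,0],[0,0,0],[0,0,0],[0,0,0],[0,0,0],[0,0,0],[0,0,0]], "fingers": 1, "force": 15}}

```text
t: 4.25
tool_pos: [0.5915, -0.1142, 0.0336]
orientation: [-1.82, -2.561, 0.0]
force: [-0.9, -0.1, -0.1]
opening: 0.0401
gripper_force: 15.0
```

Emit:
{"method": "play_rows", "body": {"slide": [[0,0,-0.02],[0,0,-0.06],[0,0,-0.1],[0,0,-0.1],[0,0,-0.1],[0,0,-0.1],[0,0,-0.06],[0,0,0]], "twist": [[0,0,0],[0,0,0],[0,0,0],[0,0,0],[0,0,0],[0,0,0],[0,0,0],[0,0,0]]}}

```text
t: 5.05
tool_pos: [0.5935, -0.1147, 0.1725]
orientation: [1.817, 2.556, 0.003]
force: [-0.6, -0.8, -0.2]
opening: 0.0398
gripper_force: 15.0
```

Emit:
{"method": "play_rows", "body": {"slide": [[0,0,-0.1],[0,0,-0.1],[0,0,0],[-0.053,-0.104,0],[-0.053,-0.104,0],[-0.053,-0.104,0],[-0.053,-0.104,0],[-0.053,-0.104,0]], "twist": [[0,0,0],[0,0,0],[0,0,0],[0,0,0],[0,0,0],[0,0,0],[0,0,0],[0,0,0]]}}

```text
t: 5.85
tool_pos: [0.4889, -0.2197, 0.2161]
orientation: [-1.818, -2.559, 0.001]
force: [0.0, -0.7, 0.3]
opening: 0.0399
gripper_force: 15.0
```

Emit:
{"method": "play_rows", "body": {"slide": [[0,0,0],[0,0,0],[0,0,0],[0,0,0],[0,0,0],[0,0,0],[0,0,0],[0,0,0]], "twist": [[0,0,-0.077],[0,0,-0.077],[0,0,-0.077],[0,0,-0.077],[0,0,-0.077],[0,0,0],[0,0,0],[0,0,0]]}}

```text
t: 6.65
tool_pos: [0.4903, -0.2193, 0.2178]
orientation: [-1.272, -2.871, -0.0]
force: [-0.5, -0.4, -0.1]
opening: 0.0399
gripper_force: 15.0
```

```bash
python3 - <<'E'
from h import *
from scipy.spatial.transform import Rotation as R
s=robot.read_state();print(s['t'],s['tool_pos'],s['dq'].round(3),s['q'].round(2),s['opening']); print(R.from_rotvec(s['orientation']).as_matrix().round(3))
ims=[]
for n in('scene','side'):
    grab(n); p,P=cloud(n); hsv=cv2.cvtColor(p,cv2.COLOR_RGB2HSV); H,S,V=[hsv[...,i].astype(int) for i in range(3)]
    z=P[...,2]; m=(np.hypot(P[...,0]-.49,P[...,1]+.22)<.08)
    t=m&(H>80)&(H<100)&(S>60)&(z>.17); v,u=np.where(t)
    if len(u): print(n,'teal',len(u),u.mean(),v.mean(),np.median(P[t],0).round(3),np.percentile(P[t],[3,97],0).round(3))
    b=m&(z>.143)&(z<.17); print(n,'stud',b.sum(),np.nanmean(P[b],0).round(4))
    c=cams.get_calibration(n); w=np.linalg.inv(c['world_from_camera'])@np.array([.4909,-.22,.17,1]); u0=int(c['fx']*w[0]/w[2]+c['cx']); v0=int(c['fy']*w[1]/w[2]+c['cy'])
    ims.append(cv2.resize(p[v0-45:v0+45,u0-30:u0+30],None,fx=6,fy=6,interpolation=cv2.INTER_CUBIC)); print(u0,v0)
cv2.imwrite('pics/c3.png',np.hstack(ims)[:,:,::-1])
E
```

```text
6.65 [ 0.4903084  -0.21932339  0.21776992] [ 0.    -0.003 -0.005  0.001  0.002 -0.009] [-0.52 -0.04  1.66  0.    1.52 -1.25] 0.039882679733205965
[[-0.672  0.741 -0.001]
 [ 0.741  0.672  0.001]
 [ 0.001 -0.    -1.   ]]
scene teal 31 313.80645161290323 209.6451612903226 [ 0.473 -0.24   0.201] [[ 0.458 -0.257  0.19 ]
 [ 0.481 -0.23   0.213]]
scene stud 66 [ 0.4873 -0.2235  0.1442]
315 208
side teal 1 359.0 144.0 [ 0.476 -0.213  0.255] [[ 0.476 -0.213  0.255]
 [ 0.476 -0.213  0.255]]
side stud 44 [ 0.4856 -0.2137  0.151 ]
354 169
```

View pics/c3.png

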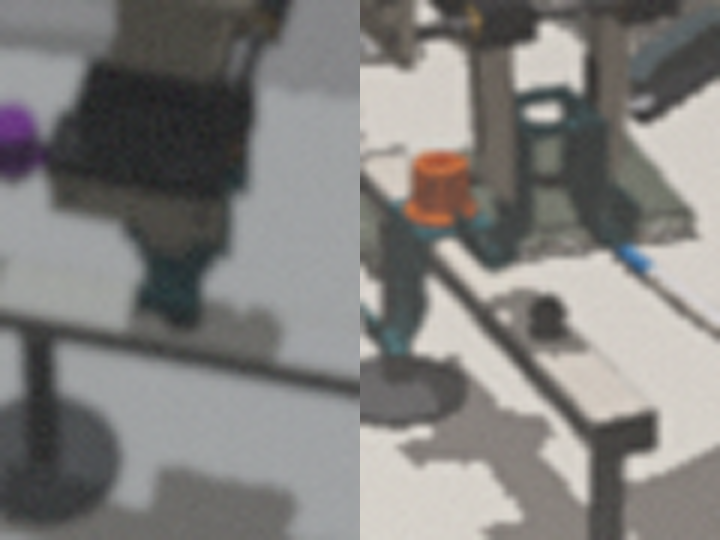

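The side crop shows the hook level above the bar, hole at about (545,112) of the crop, bare stud at (547,318). I check that against the projection.

```bash
python3 - <<'E'
from h import *
c=cams.get_calibration('side')
for X in([.4909,-.22,.2562],[.4909,-.22,.160],[.4909,-.22,.151]):
    w=np.linalg.inv(c['world_from_camera'])@np.array(X+[1]); print(X,c['fx']*w[0]/w[2]+c['cx'],c['fy']*w[1]/w[2]+c['cy'],w[2]/c['fx'])
# subpixel: hole and stud in side
p,P=cloud('side'); g=cv2.cvtColor(p,cv2.COLOR_RGB2GRAY)
print(g[136:150,344:366]); print(g[168:184,346:366])
E
```

```text
[0.4909, -0.22, 0.2562] 354.5117869313109 141.91005584372684 0.0027761097131896086
[0.4909, -0.22, 0.16] 354.3240642193713 172.86576941371223 0.002872097003440976
[0.4909, -0.22, 0.151] 354.30714166174556 175.65632065453465 0.002881077103360543
[[ 99  99  99  97 102 146 203 208 209 208 206 208 209 207 203 213 193 113
   56  67  93 101]
 [ 92 101 100 101  97 134 199 212 202 200 202 202 197 191 183 203 194 118
   58  66  94 101]
 [ 98 100 100 102  95 127 188 194 172 150 144 139 127 113 124 171 183 113
   60  69  93 101]
 [ 95 102 100 101  95  97 121 114  95  83  78  77  69  65  75 112 133  93
   60  67  94 100]
 [ 89 101 101 100  96  84  72  68  68  75  82  95  91  75  65  69  82  71
   60  70  96 104]
 [ 90  98 103  97 100  84  75  92 126 141 151 162 160 108  68  64  67  70
   63  79  98 100]
 [ 89 100 101 102  97  84  89 135 191 204 206 209 194 135  78  64  73  73
   68  76  97 100]
 [ 86  97 100 101  99  87  84 125 175 198 203 205 191 132  80  71  72  77
   75  79  88  96]
 [ 85  97 102 102  98  85  75  82 106 121 126 127 114  87  78  86  76  73
   70  71  74  85]
 [ 83  98 103 104 
[... 1108 characters left out ...]
 207 204
  206 205]
 [126 178 183 145 127 121  86  65  68  65  65  80 144 201 210 208 206 206
  208 209]
 [ 96 146 170 142 125 123  98  70  67  67  65  96 156 201 211 208 209 206
  207 207]
 [ 74  96 120 122 129 120  85  69  68  65  67  80 123 172 201 210 208 207
  207 205]
 [ 74  77  89 107 122 121  85  66  66  66  63  73  95 138 171 199 207 209
  209 206]
 [103  76  76  93 109 122 105  90  84  83  83  95 106 122 137 171 196 206
  209 207]
 [153 106  73  74  92 110 120 122 117 118 118 118 119 121 122 141 174 196
  208 205]
 [196 155 103  75  76  92 118 138 148 141 129 144 143 142 142 154 180 184
  200 206]
 [211 196 152  96  69  79 112 166 191 185 165 186 193 193 193 195 199 191
  190 197]]
```

Lines up within a pixel. Lowering in two stages with a force check.

Emit:
{"method": "play_rows", "body": {"slide": [[0,0,0.05],[0,0,0.05],[0,0,0.05],[0,0,0.05],[0,0,0.04],[0,0,0.04],[0,0,0],[0,0,0]], "twist": [[0,0,0],[0,0,0],[0,0,0],[0,0,0],[0,0,0],[0,0,0],[0,0,0],[0,0,0]]}}

```text
t: 7.55
tool_pos: [0.4905, -0.2195, 0.1485]
orientation: [-1.27, -2.873, -0.0]
force: [0.7, -1.4, -1.1]
opening: 0.0397
gripper_force: 15.0
```

Emit:
{"method": "play_rows", "body": {"slide": [[0,0,0.03],[0,0,0.03],[0,0,0.03],[0,0,0.02],[0,0,0.02],[0,0,0.02],[0,0,0],[0,0,0]], "twist": [[0,0,0],[0,0,0],[0,0,0],[0,0,0],[0,0,0],[0,0,0],[0,0,0],[0,0,0]]}}

```text
t: 8.35
tool_pos: [0.4906, -0.2195, 0.1111]
orientation: [-1.27, -2.873, -0.0]
force: [0.2, -0.3, 0.1]
opening: 0.0397
gripper_force: 15.0
```

Emit:
{"method": "play_rows", "body": {"slide": [[0,0,0.006],[0,0,0.006],[0,0,0.006],[0,0,0.004],[0,0,0.003],[0,0,0.002],[0,0,0],[0,0,0]], "twist": [[0,0,0],[0,0,0],[0,0,0],[0,0,0],[0,0,0],[0,0,0],[0,0,0],[0,0,0]]}}

```text
t: 9.15
tool_pos: [0.4906, -0.2195, 0.1046]
orientation: [1.27, 2.873, -0.0]
force: [-1.6, 0.2, 0.6]
opening: 0.0398
gripper_force: 15.0
```

Emit:
{"method": "play_rows", "body": {"slide": [[0,0,0.002],[0,0,0],[0,0,0],[0,0,0],[0,0,0],[0,0,0],[0,0,0],[0,0,0]], "twist": [[0,0,0],[0,0,0],[0,0,0],[0,0,0],[0,0,0],[0,0,0],[0,0,0],[0,0,0]]}}

```text
t: 9.95
tool_pos: [0.4906, -0.2195, 0.1045]
orientation: [1.27, 2.873, -0.0]
force: [-4.0, 2.4, 5.7]
opening: 0.0398
gripper_force: 15.0
```

Emit:
{"method": "play_rows", "body": {"slide": [[0,0,0],[0,0,0],[0,0,0],[0,0,0],[0,0,0],[0,0,0],[0,0,0],[0,0,0]], "twist": [[0,0,0],[0,0,0],[0,0,0],[0,0,0],[0,0,0],[0,0,0],[0,0,0],[0,0,0]], "fingers": -1}}

```text
t: 10.75
tool_pos: [0.4906, -0.2195, 0.1039]
orientation: [-1.27, -2.873, 0.0]
force: [-0.5, -0.0, 0.3]
opening: 0.0924
gripper_force: 0.0
```

Emit:
{"method": "play_rows", "body": {"slide": [[0,0,-0.04],[0,0,-0.1],[0,0,-0.14],[0,0,-0.14],[0,0,-0.14],[0,0,-0.14],[0,0,-0.05],[0,0,0]], "twist": [[0,0,0],[0,0,0],[0,0,0],[0,0,0],[0,0,0],[0,0,0],[0,0,0],[0,0,0]]}}

```text
t: 11.55
tool_pos: [0.4917, -0.2201, 0.2943]
orientation: [1.268, 2.869, -0.001]
force: [-0.6, 0.2, -0.1]
opening: 0.0931
gripper_force: 0.0
```

Emit:
{"method": "play_rows", "body": {"slide": [[-0.07,0,0],[-0.07,0,0],[-0.07,0,0],[-0.07,0,0],[0,0,0],[0,0,0],[0,0,0],[0,0,0]], "twist": [[0,0,0],[0,0,0],[0,0,0],[0,0,0],[0,0,0],[0,0,0],[0,0,0],[0,0,0]]}}

```text
t: 12.35
tool_pos: [0.5373, -0.2707, 0.2912]
orientation: [-1.27, -2.873, -0.0]
force: [0.9, 0.3, -0.9]
opening: 0.0933
gripper_force: 0.0
```

```bash
cat > m.py <<'E'
from h import *
from scipy.spatial.transform import Rotation as R
def rect(P,m,nm,mn=60):
    k,l,st,c=cv2.connectedComponentsWithStats(m.astype(np.uint8))
    for i in range(1,k):
        if st[i,4]>mn:
            q=P[l==i]; r=cv2.minAreaRect((q[:,:2]*1000).astype(np.float32)); print(nm,c[i].round(0),st[i,4],np.median(q,0).round(4),np.round(r[0],1),np.round(r[1],1),round(r[2],1))
def look(pic):
    s=robot.read_state();print(s['t'],s['tool_pos'].round(4),'maxdq',abs(s['dq']).max().round(3)); print(R.from_rotvec(s['orientation']).as_matrix().round(3).tolist())
    grab('wrist'); p,P=cloud('wrist'); cv2.imwrite(pic,cv2.resize(p,(800,500))[:,:,::-1])
    return p,P
E
python3 - <<'E'
from m import *
p,P=look('pics/w4.png'); z=P[...,2]; ok=(abs(P[...,0]-.5)<.25)&(P[...,1]>-.33)&(P[...,1]<.1)
H,S,V=[cv2.cvtColor(p,cv2.COLOR_RGB2HSV)[...,i].astype(int) for i in range(3)]
teal=(H>80)&(H<100)&(S>60)
rect(P,ok&teal&(z>.135)&(z<.15),'bridge'); rect(P,ok&(z>.15)&(z<.166),'stud'); rect(P,ok&~teal&(z>.136)&(z<.142),'rail')
print(np.nanmedian(P[ok&teal&(z>.135)&(z<.15)],0))
E
```

```text
12.35 [ 0.5373 -0.2707  0.2912] maxdq 0.007
[[-0.673, 0.739, -0.0], [0.739, 0.673, 0.0], [0.0, -0.0, -1.0]]
bridge [326. 105.] 1770 [ 0.4906 -0.2196  0.1433] [ 491.2 -220.5] [39.4 49. ] 42.9
bridge [326. 232.] 434 [ 0.5705 -0.3068  0.1432] [ 575.3 -312.9] [39.6 22.8] 42.3
bridge [344. 266.] 63 [ 0.61   -0.3237  0.1431] [ 609.4 -321.8] [ 5.1 18.5] 28.4
stud [321. 100.] 85 [ 0.4841 -0.2195  0.1565] [ 483.1 -219.6] [8.8 8.5] 42.4
stud [331. 100.] 85 [ 0.4907 -0.2133  0.1562] [ 490.8 -212.6] [8.7 8.5] 42.4
stud [321. 110.] 84 [ 0.4902 -0.2262  0.156 ] [ 489.9 -227. ] [8.8 8.5] 42.3
stud [331. 110.] 84 [ 0.4967 -0.22    0.1565] [ 497.6 -220. ] [8.7 8.5] 42.5
stud [326. 246.] 202 [ 0.575  -0.3118  0.1589] [ 579.8 -315.6] [30.1 12.8] 33.3
rail [326.  38.] 2625 [ 0.4523 -0.1782  0.1402] [ 453.3 -179. ] [30.  62.1] 42.0
rail [327. 107.] 275 [ 0.494  -0.2213  0.1402] [ 491.3 -220.1] [24.5 26.2] 42.4
rail [326. 180.] 2836 [ 0.5368 -0.2708  0.1401] [ 538.3 -272.1] [30.  88.8] 42.5
[ 0.49704656 -0.22675524  0.14323464]
```

View pics/w4.png

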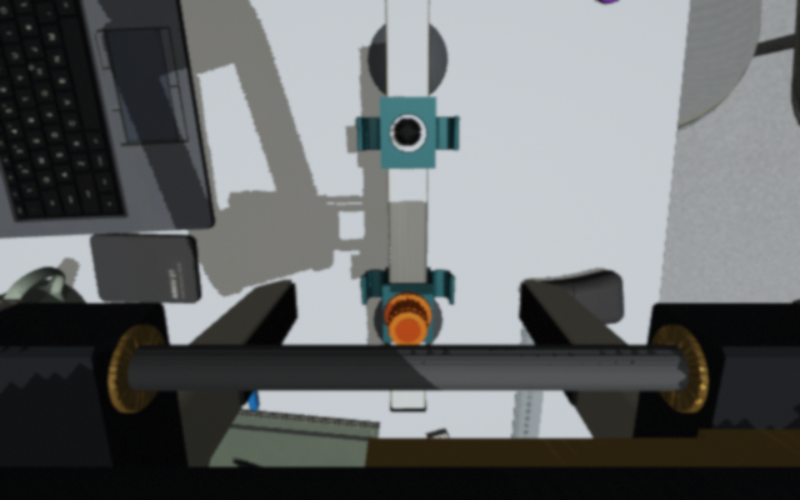

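The hook sits astride the bar, stud centred in its hole at (407,132), bridge height 143 mm; step 1 looks met. Now the cap: go over and turn so the fingers miss the neighbours.

Emit:
{"method": "play_rows", "body": {"slide": [[0.1135,0.1035,0.03],[0.1135,0.1035,0.03],[0.1135,0.1035,0.03],[0.1135,0.1035,0.03],[0.1135,0.1035,0.03],[0.1135,0.1035,0.03],[0.1135,0.1035,0.03],[0.1135,0.1035,0.03]], "twist": [[0,0,0],[0,0,0],[0,0,0],[0,0,0],[0,0,0],[0,0,0],[0,0,0],[0,0,0]]}}

```text
t: 13.2
tool_pos: [0.5376, 0.0376, 0.2316]
orientation: [1.27, 2.873, 0.001]
force: [-0.8, 0.2, 0.1]
opening: 0.0932
gripper_force: 0.0
```

Emit:
{"method": "play_rows", "body": {"slide": [[0,0,0],[0,0,0],[0,0,0],[0,0,0],[0,0,0],[0,0,0],[0,0,0],[0,0,0]], "twist": [[0,0,-0.1325],[0,0,-0.1325],[0,0,-0.1325],[0,0,-0.1325],[0,0,-0.1325],[0,0,-0.1325],[0,0,0],[0,0,0]], "fingers": -0.3}}

```text
t: 14.0
tool_pos: [0.5379, 0.036, 0.2316]
orientation: [0.006, 3.141, -0.0]
force: [0.2, -0.2, 0.9]
opening: 0.0604
gripper_force: 0.0
```

```bash
python3 - <<'E'
from m import *
p,P=look('pics/w5.png'); z=P[...,2]; ok=(abs(P[...,0]-.5)<.25)&(abs(P[...,1])<.2)
print(robot.read_state()['opening'])
H,S,V=[cv2.cvtColor(p,cv2.COLOR_RGB2HSV)[...,i].astype(int) for i in range(3)]
for nm,c in(('orange',(H<16)&(S>110)),('purple',(H>125)&(H<160)&(S>60)),('green',(H>50)&(H<78)&(S>80)),('yellow',(H>20)&(H<35)&(S>60))):
    rect(P,ok&c&(z>.026)&(z<.034),nm+' top'); rect(P,ok&c&(z>.002)&(z<.034),nm+' all')
E
```

```text
14.0 [0.5379 0.036  0.2316] maxdq 0.004
[[-1.0, 0.004, 0.0], [0.004, 1.0, -0.0], [-0.0, -0.0, -1.0]]
0.060624057041215436
orange top [326. 102.] 471 [0.4652 0.0362 0.0304] [465.2  37.5] [23.7 27.5] 26.5
orange all [325. 102.] 727 [0.4658 0.0352 0.0298] [463.4  35.6] [35.7 34.7] 0.4
purple top [306. 171.] 516 [0.5382 0.0142 0.0303] [538.6  14.5] [27.6 27.7] 41.3
purple all [307. 168.] 772 [0.535  0.0151 0.0297] [536.9  13.8] [35.5 32.7] 87.4
green top [364.  23.] 694 [0.3897 0.074  0.0304] [389.6  74.1] [27.5 27.2] 21.2
green top [414. 100.] 588 [0.4635 0.1283 0.0303] [464.  128.7] [27.8 27.4] 28.7
green all [362.  27.] 1045 [0.3927 0.0725 0.0297] [391.4  74.1] [35.4 31.3] 87.4
green all [410. 101.] 891 [0.4644 0.1247 0.0297] [464.4 126.5] [35.  31.3] 3.9
yellow all [248.  23.] 4094 [ 0.3842 -0.0431  0.0187] [374.7 -43.8] [75.9 74.7] 42.5
```

View pics/w5.png

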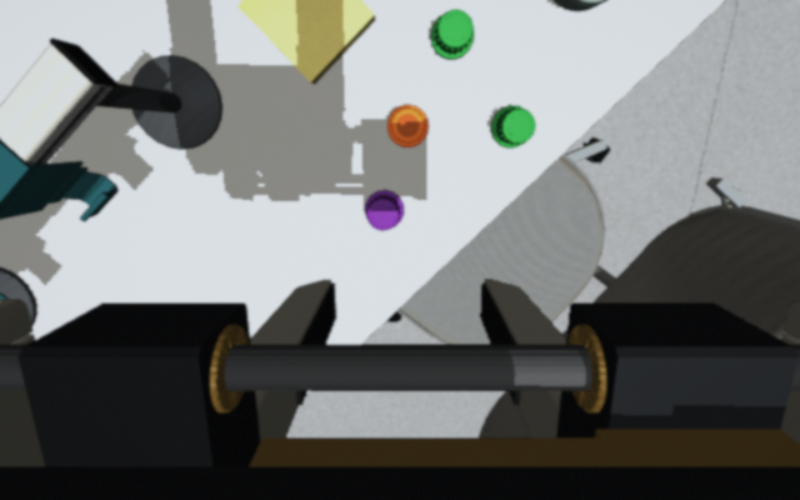

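The orange cap is at (408,126), well separated: purple (384,210), greens (453,34) and (513,127), pad corner at (313,82). Its partial shade upsets the colour mask, so I use height alone.

```bash
python3 - <<'E'
from m import *
p,P=cloud('wrist'); z=P[...,2]; near=np.hypot(P[...,0]-.465,P[...,1]-.036)<.03
rect(P,near&(z>.0285)&(z<.033),'top'); rect(P,near&(z>.026)&(z<.033),'top2'); rect(P,near&(z>.003)&(z<.033),'all')
E
```

```text
top [326. 100.] 575 [0.4632 0.0362 0.0303] [462.8  36.2] [27.2 27.2] 0.2
top2 [326. 100.] 604 [0.4632 0.0362 0.0303] [462.9  36.6] [27.7 28.6] 44.7
all [326. 100.] 900 [0.4632 0.0362 0.0297] [462.8  36.2] [35.9 36.7] 90.0
```

Emit:
{"method": "play_rows", "body": {"slide": [[0.0751,0,0.1],[0.0751,0,0.1],[0.0751,0,0.1],[0.0751,0,0.1],[0,0,0.1],[0,0,0.1],[0,0,0.1],[0,0,0.05]], "twist": [[0,0,0],[0,0,0],[0,0,0],[0,0,0],[0,0,0],[0,0,0],[0,0,0],[0,0,0]]}}

```text
t: 14.85
tool_pos: [0.4614, 0.036, 0.0418]
orientation: [-0.004, -3.139, -0.0]
force: [-0.3, 0.2, -0.2]
opening: 0.0604
gripper_force: 0.0
```

Emit:
{"method": "play_rows", "body": {"slide": [[0,0,0.04],[0,0,0.03],[0,0,0.03],[0,0,0.03],[0,0,0.02],[0,0,0],[0,0,0],[0,0,0]], "twist": [[0,0,0],[0,0,0],[0,0,0],[0,0,0],[0,0,0],[0,0,0],[0,0,0],[0,0,0]]}}

```text
t: 15.65
tool_pos: [0.4633, 0.0359, 0.0068]
orientation: [0.0, 3.141, -0.0]
force: [0.7, -0.8, -0.3]
opening: 0.0606
gripper_force: 0.0
```

Emit:
{"method": "play_rows", "body": {"slide": [[0.002,0,0],[0,0,0],[0,0,0],[0,0,0],[0,0,0],[0,0,0],[0,0,0],[0,0,0]], "twist": [[0,0,0],[0,0,0],[0,0,0],[0,0,0],[0,0,0],[0,0,0],[0,0,0],[0,0,0]], "fingers": 1, "force": 40}}

```text
t: 16.45
tool_pos: [0.4625, 0.0359, 0.0064]
orientation: [0.0, -3.142, -0.0]
force: [-1.0, 1.3, 0.5]
opening: 0.0279
gripper_force: 40.0
```

Emit:
{"method": "play_rows", "body": {"slide": [[0,0,-0.04],[0,0,-0.1],[0,0,-0.15],[0,0,-0.15],[0,0,-0.15],[0,0,-0.15],[0,0,-0.06],[0,0,0]], "twist": [[0,0,0],[0,0,0],[0,0,0],[0,0,0],[0,0,0],[0,0,0],[0,0,0],[0,0,0]]}}

```text
t: 17.25
tool_pos: [0.4641, 0.0359, 0.2093]
orientation: [-0.0, 3.136, -0.0]
force: [0.4, 0.8, -0.6]
opening: 0.0277
gripper_force: 40.0
```

Emit:
{"method": "play_rows", "body": {"slide": [[-0.0138,-0.1279,0],[-0.0138,-0.1279,0],[-0.0138,-0.1279,0],[-0.0138,-0.1279,0],[-0.0138,-0.1279,0],[-0.0138,-0.1279,0],[-0.0138,-0.1279,0],[-0.0138,-0.1279,0]], "twist": [[0,0,0],[0,0,0],[0,0,0],[0,0,0],[0,0,0],[0,0,0],[0,0,0],[0,0,0]]}}

```text
t: 18.05
tool_pos: [0.4888, -0.2206, 0.2034]
orientation: [-0.0, -3.138, -0.003]
force: [-0.6, 0.3, -0.3]
opening: 0.0279
gripper_force: 40.0
```

Emit:
{"method": "play_rows", "body": {"slide": [[0,0,0],[0,0,0],[0,0,0],[0,0,0],[0,0,0],[0,0,0],[0,0,0],[0,0,0]], "twist": [[0,0,0],[0,0,0],[0,0,0],[0,0,0],[0,0,0],[0,0,0],[0,0,0],[0,0,0]], "force": 50}}

```text
t: 18.85
tool_pos: [0.4901, -0.2197, 0.2065]
orientation: [-0.0, 3.141, -0.0]
force: [-0.1, -0.4, 0.3]
opening: 0.028
gripper_force: 50.0
```

```bash
python3 - <<'E'
from m import *
s=robot.read_state(); print(s['t'],s['tool_pos'],s['q'].round(2),s['opening']); print(R.from_rotvec(s['orientation']).as_matrix().round(4).tolist())
ims=[]
for n in('scene','side'):
    grab(n); p,P=cloud(n); c=cams.get_calibration(n)
    def pr(X):
        w=np.linalg.inv(c['world_from_camera'])@np.array(X+[1]); return c['fx']*w[0]/w[2]+c['cx'],c['fy']*w[1]/w[2]+c['cy']
    u,v=pr([.4904,-.2198,.18]); print(n,u,v,'stud tip',pr([.4904,-.2198,.16]),'cap c',pr([.4904,-.2198,.215]))
    u0,v0=int(u),int(v); print(u0-33,v0-40); ims.append(cv2.resize(p[v0-40:v0+40,u0-33:u0+33],None,fx=6,fy=6,interpolation=cv2.INTER_CUBIC))
cv2.imwrite('pics/c6.png',np.hstack(ims)[:,:,::-1])
E
```

```text
18.85 [ 0.49009735 -0.21971386  0.20649546] [-0.52 -0.03  1.68 -0.    1.5  -2.09] 0.027980868442709906
[[-1.0, -0.0003, 0.0002], [-0.0003, 1.0, -0.0001], [-0.0002, -0.0001, -1.0]]
scene 314.9584061301011 206.45653803306428 stud tip (np.float64(314.8703675959182), np.float64(211.0750217073687)) cap c (np.float64(315.11779681056174), np.float64(198.094935214752))
281 166
side 354.50532963236935 166.6562571334373 stud tip (np.float64(354.4663380236479), np.float64(172.92144347381554)) cap c (np.float64(354.5748944554483), np.float64(155.47855522226598))
321 126
```

View pics/c6.png

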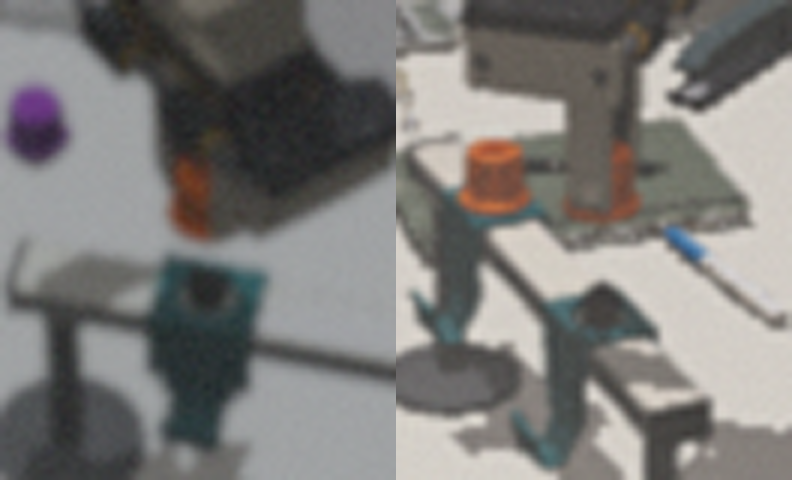

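Cap upright in the fingers above the stud (side crop: cap (603,190), stud (602,303)). Pressing down slowly.

Emit:
{"method": "play_rows", "body": {"slide": [[0,0,0.04],[0,0,0.04],[0,0,0.03],[0,0,0.02],[0,0,0.02],[0,0,0.01],[0,0,0],[0,0,0]], "twist": [[0,0,0],[0,0,0],[0,0,0],[0,0,0],[0,0,0],[0,0,0],[0,0,0],[0,0,0]], "force": 60}}

```text
t: 19.75
tool_pos: [0.4902, -0.22, 0.1667]
orientation: [0.0, 3.141, -0.0]
force: [-0.7, -0.4, -0.9]
opening: 0.0273
gripper_force: 60.0
```

Emit:
{"method": "play_rows", "body": {"slide": [[0,0,0.006],[0,0,0.006],[0,0,0.006],[0,0,0.006],[0,0,0.006],[0,0,0.006],[0,0,0],[0,0,0]], "twist": [[0,0,0],[0,0,0],[0,0,0],[0,0,0],[0,0,0],[0,0,0],[0,0,0],[0,0,0]]}}

```text
t: 20.55
tool_pos: [0.4899, -0.22, 0.1576]
orientation: [-0.0, -3.141, 0.0]
force: [-2.8, -0.1, 2.7]
opening: 0.0277
gripper_force: 60.0
```

Emit:
{"method": "play_rows", "body": {"slide": [[0,0,0.006],[0,0,0.006],[0,0,0.006],[0,0,0.006],[0,0,0.006],[0,0,0.004],[0,0,0],[0,0,0]], "twist": [[0,0,0],[0,0,0],[0,0,0],[0,0,0],[0,0,0],[0,0,0],[0,0,0],[0,0,0]]}}

```text
t: 21.35
tool_pos: [0.4901, -0.2198, 0.1494]
orientation: [-0.0, 3.141, 0.0]
force: [-4.6, 1.3, 6.7]
opening: 0.0273
gripper_force: 60.0
```

Emit:
{"method": "play_rows", "body": {"slide": [[0,0,0.002],[0,0,0.002],[0,0,0.002],[0,0,0],[0,0,0],[0,0,0],[0,0,0],[0,0,0]], "twist": [[0,0,0],[0,0,0],[0,0,0],[0,0,0],[0,0,0],[0,0,0],[0,0,0],[0,0,0]]}}

```text
t: 22.15
tool_pos: [0.4902, -0.2198, 0.1494]
orientation: [-0.0, 3.141, -0.0]
force: [-9.1, 4.1, 16.3]
opening: 0.0275
gripper_force: 60.0
```

Emit:
{"method": "play_rows", "body": {"slide": [[0,0,0.002],[0,0,0],[0,0,0],[0,0,0],[0,0,0],[0,0,0],[0,0,0],[0,0,0]], "twist": [[0,0,0],[0,0,0],[0,0,0],[0,0,0],[0,0,0],[0,0,0],[0,0,0],[0,0,0]]}}

```text
t: 22.95
tool_pos: [0.4902, -0.2198, 0.1493]
orientation: [-0.0, 3.141, -0.001]
force: [-11.7, 6.1, 19.7]
opening: 0.0273
gripper_force: 60.0
```

```bash
python3 - <<'E'
from m import *
for n in('side','scene'):
    grab(n); p,P=cloud(n); H,S,V=[cv2.cvtColor(p,cv2.COLOR_RGB2HSV)[...,i].astype(int) for i in range(3)]
    m=(H<16)&(S>110)&(P[...,2]>.12); 
    for nm,c in(('new',(.4904,-.2198)),('fixed',(.583,-.323))):
        q=P[m&(np.hypot(P[...,0]-c[0],P[...,1]-c[1])<.035)]
        if len(q): print(n,nm,len(q),q[:,2].min().round(4),q[:,2].max().round(4),np.median(q,0).round(3))
s=robot.read_state(); print(s['force'],s['tool_pos'],s['gripper_force'])
E
```

```text
side new 28 0.1462 0.1756 [ 0.478 -0.213  0.16 ]
side fixed 2 0.1481 0.149 [ 0.595 -0.312  0.149]
scene new 64 0.1435 0.1768 [ 0.478 -0.224  0.165]
scene fixed 144 0.146 0.1781 [ 0.578 -0.33   0.169]
[-11.30452461   4.59169072  20.89670276] [ 0.49022585 -0.21982413  0.14936891] 60.007969667203724
```

```bash
python3 -c "
from plant import robot
print(robot.close_job()); print(robot.read_state()['force'])"
```

```text
the job is handed in; nothing more can be done
None
the job is handed in; nothing more can be done
```

I mounted the hook astride the bar and let go of it, then snapped the cap onto the stud and handed in with the fingers still pressing it flush at about 20 N; no verdict came back.

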